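# Lock the stake onto its bar with the linchpin

## Robot

A 6-joint arm with a two-finger parallel gripper is mounted at the origin on the work surface. World frame = base frame: x ahead of the robot, y to its left, z up, the work surface at z = 0. Lengths are in m, angles in degrees, forces in N, time in s.
With the tool pointing down it reaches from about 0.375 to 0.925 m from the base axis. Payload 5.7 kg.
Tool frame: the origin (TCP) lies on the centre line of the jaws, within the pads' length; the fingertips stand 25 mm ahead of it and the grasp point (between the pads) lies 6 mm ahead of it (robot.tip_extent is the z of the fingertips in the tool frame, in m); z points along the fingers, y is the line along which they close (so a half turn about z gives the same grasp; the last joint's range is limited). The gripper opens to 88 mm and grips with 3 to 60 N. Pads are 20 mm wide; open, the fingers measure 115 mm over their backs; the gripper's body (75 mm by 178 mm) begins 61 mm behind the grasp point.
Start: joints at [-76.209, 20.558, 86.54, -0, 72.909, -6.595], TCP at [0.209, -0.562, 0.248] pointing down, gripper open.
Joint ranges: [-170.27, 170.27], [-57.76, 135], [12.27, 136.19], [-55.21, 235.2], [11.17, 155.16], [-170.74, 170.74]. Speed limits (degrees/s): [136.94, 136.94, 180, 180, 180, 180].

## Interface

Orientations are given as a 3x3 rotation matrix whose columns are the frame's x, y, z axes.
In Python, from rig import robot, capture, get_calibration, find_in, outline_of, pinpoint gives the robot as it stands. The module is installed in compiled form; this text tells all that it offers.
- The arm moves only by the tool arm_command, never from a script. Its argument "targets" is one flat list of numbers, 6 for each row, row after row: the shift along the tool's x, y, z in cm, then the turn, a rotation vector about the tool's x, y, z in rad. A call has 1 to 20 rows; each row shifts and turns the commanded pose from where the row before left it, along the tool's axes as they then stand; what a row does not reach is not made up. A row lasts 1/10 s, in which the tool goes at most 50 mm and 8.59 degrees, less where a joint would pass 70% of its speed; a pose out of reach is approached as far as the arm can. A call with a gripper value outside its range is refused whole. "jaw" is the finger opening in cm, from 0 to 8.78, set as the call begins (left out, the last holds). The fingers move at their own pace and stop on an object; the grip force is fixed at half the most. Time passes only in rows, so rows that do not move let the fingers close. It gives the time, the measured TCP pose, the force, the opening and the grip force at its end, in the units of the state.
- robot.state(): the state, without advancing time (a new reading comes with each control period).
- capture(name): name is "scene" or "top" or "wrist"; returns (picture, depth): 480x640x3 uint8, red, green, blue; 480x640 float32, m along the optical axis (not along the pixel's ray), 0 where there is no reading.
- get_calibration(name): a dict with "fx", "fy", "cx", "cy" (pixels), "dist" ([k1, k2, p1, p2, k3] as OpenCV has them; the pictures are not rectified), "R" (3x3) and "t" (3): a world point X has camera coordinates R X + t. Camera axes: x right, y down, z forward; pixel columns grow to the right and rows downward; lengths in m; the calibration is good to about 2 mm. A picture is of the moment at which its call begins: read the wrist's pose just before it. get_calibration takes no time and is no camera call; for the wrist camera it gives the pose at the moment of the call.
- robot.hand_in(): hands the job in; it is judged then, once.
Trained networks look in the newest picture that a camera, given by its name, has taken for a name from the list of things; names that differ only in an ending like _2 or _b are one class to them, and where a whole thing is asked for, a point or a joint stands for the part that bears it (a point fixed in the world has none). Each returns a list of dicts, best first, with "p" (0 to 1); they miss things now and then, are a little off and sometimes report something else, mostly with a low value. They report only what shows in the picture. A call takes as long as a camera call. They do not tell look-alikes from the thing itself.
- find_in(camera, query): "box" ([left, top, right, bottom] in pixels, round what is visible of it).
- outline_of(camera, query): "region" (480x640 bool, what is visible of it) and "box" ([left, top, right, bottom] in pixels, round what is visible of it).
- pinpoint(camera, query): "uv" ([column, row] in pixels: a listed point, or the origin of a listed thing).
The state is a dict: "t": time; "joint_pos": joint angles; "qd": joint speeds; "joint_torque": joint torques, N m; "tool_pos": TCP position; "ee_rot": TCP orientation; "ft_force": force on the tool from outside, world axes, zero at the start; "torque": the same for the moment, N m; "grip_width": finger opening in m; "grasp_force": force on a finger pad.
Only numpy, scipy, OpenCV 4.12 (cv2) and the standard library are available. Lean on these libraries where they do the work, as an engineer would, in place of code of your own. Each camera call takes 0.05 s, during which the arm holds its last target. There are 200 camera calls.

## Task

On the goldsmith's bench, lock the stake on its holder: take the red-topped linchpin out of the wooden block and push it down through the cross hole near the free end of the steel bar, ring on the stake's side, until its shoulder lies on the bar. Then swing its wire ring over the pin and down past the bar's free end as far as it will go, and let go. Feel for the hole and press gently, never with more than about 45 newtons on the holder; do not force the ring, and leave the other tools alone.

Things in the scene. Friction and masses are not known exactly. Their poses are not given: they have to be found in the camera images.
- linchpin: brass linchpin with a red thumb grip, 90 g. Origin: centre of its shoulder's underside, on the shank axis; z up along the pin. Shoulder block 18 (x) x 24 (y) x 12 mm high above the origin; round shank below. Starts upright (leaning up to 5 degrees) in one of the wooden block's two sockets, shoulder on the block's top. The ring hinge runs along y, 6 mm above the origin; ring to +x at joint 0
- pin_grip (a point): in the middle of the flat red thumb grip, 23 mm above the linchpin's origin. The grip is 20 (x) x 14 (y) mm, from 12 to 33 mm above the origin; pinch it across the 14 mm, fingertips staying above the ring (14 mm or more above the origin)
- pin_tip (a point): lower end of the shank, 32 mm below the linchpin's origin. The shank is round, 8 mm across, its last 3 mm tapered to 5.6 mm
- ring (a joint): angle of the steel wire ring about its hinge, rad: 0 lies level towards the pin's +x, pi/2 stands up, pi lies level towards -x, the stop is at 4.04 (52 degrees below level on the -x side). Stiff hinge (friction 0.035 N m): it stays where it is left, 1 to 2 N at its end moves it; forced against its stop or along its length with 20 N it pries the pin too hard. Starts between 0.2 and 0.45
- ring_end (a point): middle of the ring's far cross wire, 50 mm from the hinge, inside a red round sleeve 9 mm across and 28 mm long (along the pin's y): pinch it there from above, or push it. The ring is a U of 6 mm wire, symmetric about the pin; its two side wires run 12 to 50 mm from the hinge, 46 mm wide over the outsides (34 mm inside), so it passes either side of the bar
- stand: green stake holder, bolted down. Origin on the bench below bar_mark, z up. A level square steel bar, 20 mm wide and 20 mm high, reaches from its column towards the stand's -x (roughly to the robot), top face 100 mm above the bench. Column 116 mm high, from 145 mm on +x of the origin
- bar_root (a point): on the bar's top face, 81 mm from bar_mark towards the column (stand's +x): where the brass sleeve carrying the small steel dome stake begins when the bar is fully out (sleeve 32 mm wide, 34 mm long, stake top 138 mm above the bench; it moves in with the bar). Between it and the bar's free end nothing stands beside or below the bar
- bar_mark (a point): on the bar's top face, mid-width: the cross hole's place with the bar fully out. The bar is clamped 4 to 30 mm further in (not measured, stays put), so the true hole lies 4 to 30 mm from here along the stand's +x, 0 mm along y. Hole 9.5 mm wide, sharp-edged, vertical, right through the bar; the bar's free end is 18 mm from it on -x. A spring ball in it rubs: pushing home takes a few newtons (under 10)
- block: wooden tool block 100 (x) x 170 (y) x 46 mm high, fixed; origin under its centre. Two sockets 12 mm wide and 38 mm deep in its top, 45 mm either side of the centre along y; one holds the linchpin, the other the punch
- punch: steel punch standing in the other socket, 42 mm high above the block; origin at its shoulder's underside; leave it there
- bench_block: round dark steel bench block, 110 mm across, 22 mm high; bystander, origin under its centre
- hammer: small hammer lying on the bench, 240 mm; bystander
- handpiece: brass and steel scriber handle, about 170 mm long, lying; bystander
- file: file with a wooden handle, about 205 mm, lying; bystander
- jar: white ceramic cup, 60 mm across, 50 mm high; bystander
- oil: amber glass jar with black cap, 44 mm across, 90 mm high; bystander
Mind the look-alikes: they are no part of the job. Of the things like the linchpin, leave any that is blue, pink or purple; of the rest the larger one is meant.

How it is judged (in metres and radians):
On the way, in this order (a step that is already met when the one before it is completed fails the run):
1. the linchpin is fully home in the bar's cross hole, upright, the ring still on the stake's side (z of linchpin in the frame of bar_mark between -0.003 and 0.0025 m and x of linchpin in the frame of bar_mark between 0 and 0.034 m and y of linchpin in the frame of bar_mark between -0.004 and 0.004 m and angle between linchpin's own z axis and vertical below 0.12 rad and value of joint ring below 1.5 rad), for 0.2 s.
2. the ring has been swung over and down past the bar's free end (z of linchpin in the frame of bar_mark between -0.003 and 0.0025 m and x of linchpin in the frame of bar_mark between 0 and 0.034 m and y of linchpin in the frame of bar_mark between -0.004 and 0.004 m and angle between linchpin's own z axis and vertical below 0.12 rad and value of joint ring above 3.85 rad and height (world z) of ring_end below 0.0755 m), for 0.2 s.
At the end, for the whole second after the job is handed in: The linchpin stands in the bar's cross hole within 7 degrees of upright, its shoulder within 2.5 mm of the bar's top face; its ring is swung over to beyond 3.85 rad (stop 4.04), the far wire below the bar's underside on the free-end side; everything released and at rest (all of step 2 and x of ring_end in the frame of bar_mark below 0.006 m and y of ring_end in the frame of bar_mark between -0.014 and 0.014 m and linear speed of linchpin below 0.02 m/s and contact force between linchpin and the fingers below 0.1 N); the robot touches nothing.
It fails at once if the linchpin pressed on the holder with more than 45 N before its ring is swung up (contact force between linchpin and stand above 45 N and value of joint ring below 0.8 rad).
It fails at once if the linchpin pried in the holder with more than 80 N in all by forcing its ring (contact force between linchpin and stand above 80 N).
It fails at once if the robot itself pressed on the holder with more than 45 N (contact force between any of the fingers, the arm and stand above 45 N).
It fails at once if another tool was disturbed (moved more than 20 to 30 mm) (distance of any of punch, hammer, handpiece, file, jar, oil from where it was at the start of the episode above 0.03 m or distance of bench_block from where it was at the start of the episode above 0.02 m).
It also fails if it takes over 72 s, if anything falls off the work surface, if the arm or the gripper's body presses on something with over 40 N, if the wrist force passes 120 N, or if a joint passes its speed limit or range.

## Working session

There is one attempt and no reset: what is moved stays moved. The work goes in short steps, Python scripts to look and compute and a tool call to move; the robot and the scene stay as the last step left them, time stands still between calls to the robot, and variables do not carry over. Pictures are saved under pics/ and viewed, at most 11 in all, crops included, and the job is handed in when it is done.

Besides the shell and the picture viewer there is one more tool, called by a JSON object that holds its "name" and its "arguments", one argument or row to a line. arm_command: Moves the arm, as the interface text tells. Its arguments: {"type":"object","properties":{"targets":{"type":"array"},"jaw":{"type":"number"}},"required":["targets"]}

```bash
mkdir -p pics
cat > h.py <<'E'
import numpy as np, cv2, json
from rig import robot, capture, get_calibration, find_in, outline_of, pinpoint
def save(n,im): cv2.imwrite('pics/'+n+'.png',im[:,:,::-1])
def world(cam,uv,depth=None,z=None,c=None):
    c=c or get_calibration(cam)
    K=np.array([[c['fx'],0,c['cx']],[0,c['fy'],c['cy']],[0,0,1.]])
    p=cv2.undistortPoints(np.array([[uv]],float),K,np.array(c['dist'],float))[0,0]
    R=np.array(c['R']);t=np.array(c['t']);d=R.T@np.array([p[0],p[1],1.]);o=-R.T@t
    s=(z-o[2])/d[2] if z is not None else depth
    return o+s*d
def proj(cam,X,c=None):
    c=c or get_calibration(cam)
    K=np.array([[c['fx'],0,c['cx']],[0,c['fy'],c['cy']],[0,0,1.]])
    return cv2.projectPoints(np.array(X,float).reshape(-1,3),cv2.Rodrigues(np.array(c['R'],float))[0],np.array(c['t'],float),K,np.array(c['dist'],float))[0].reshape(-1,2)
def dat(D,uv,r=2):
    u,v=int(round(uv[0])),int(round(uv[1]));a=D[max(v-r,0):v+r+1,max(u-r,0):u+r+1];a=a[a>0]
    return float(np.median(a)) if a.size else 0
E
python3 - <<'E'
from h import *
np.set_printoptions(precision=4,suppress=True)
for cam in ('scene','top'):
    im,D=capture(cam);save(cam+'0',im);np.save(cam+'D.npy',D)
    for q in ('linchpin','pin_grip','ring_end','bar_mark','bar_root','stand','block','punch'):
        for r in pinpoint(cam,q)[:4]:
            uv=r['uv'];d=dat(D,uv);print(cam,q,round(r['p'],2),np.round(uv,1),world(cam,uv,d) if d else None)
E
```

```text
scene linchpin 0.84 [245.  194.3] [ 0.3863 -0.1891  0.0272]
scene linchpin 0.73 [314.5 180.6] [ 0.3618 -0.0265  0.0308]
scene linchpin 0.66 [327.7 235.8] [ 0.5031 -0.0083  0.0109]
scene linchpin 0.61 [272.7 232.4] [ 0.5115 -0.1289  0.0527]
scene pin_grip 0.84 [317.7 174.7] [ 0.3441 -0.0176  0.0297]
scene pin_grip 0.74 [254.8 199.4] [ 0.393  -0.1678  0.014 ]
scene pin_grip 0.66 [300.  283.5] [ 0.6235 -0.0781  0.0228]
scene pin_grip 0.52 [271.5 224.4] [ 0.5072 -0.1298  0.0778]
scene ring_end 0.58 [270.  247.5] [ 0.552  -0.136   0.0579]
scene ring_end 0.51 [315.2 241.4] [ 0.5167 -0.0374  0.0128]
scene ring_end 0.51 [297.6 171.4] [ 0.3228 -0.0637  0.0198]
scene ring_end 0.47 [302.4 296.9] [ 0.645  -0.0748  0.0023]
scene bar_mark 0.63 [397.3 216.3] [ 0.4554  0.1582 -0.0005]
scene bar_mark 0.22 [271.6 224.8] [ 0.5082 -0.1297  0.0777]
scene bar_root 0.91 [407.4 249.3] [0.6016 0.1426 0.0977]
scene bar_root 0.46 [272.3 228. ] [ 0.5123 -0.1287  0.0714]
scene stand 0.87 [394.6 242.9] [ 0.5264  0.1407 -0.0002]
scene stand 0.68 [143.6 237.9] [ 0.4763 -0.4196  0.01  ]
scene block 0.81 [255.4 245.2
[... 461 characters left out ...]
.4816 -0.0044  0.0144]
top pin_grip 0.73 [343.8 207.6] [ 0.6224 -0.0751  0.0216]
top pin_grip 0.62 [374.9 261.4] [ 0.5031 -0.1352  0.076 ]
top ring_end 0.67 [340.5 346.6] [ 0.3221 -0.0664  0.0194]
top ring_end 0.61 [383.1 339.3] [ 0.3365 -0.1591  0.0139]
top ring_end 0.53 [375.1 242.2] [ 0.544  -0.1382  0.0581]
top ring_end 0.51 [340.3 194.5] [ 0.6522 -0.068   0.016 ]
top bar_mark 0.89 [238.  256.1] [ 0.5183  0.158  -0.0008]
top bar_root 0.56 [235.9 213.2] [0.6007 0.1479 0.0988]
top stand 0.78 [246.5 254.6] [ 0.5216  0.1392 -0.0009]
top block 0.93 [389.4 260.6] [ 0.5058 -0.1697  0.0455]
top block 0.72 [238.3 209.8] [0.6075 0.143  0.0992]
top punch 0.62 [410.8 259.1] [ 0.5082 -0.2126  0.0598]
```

Run:
```python
import cv2,numpy as np
a=cv2.imread('pics/scene0.png')[150:320,120:500];b=cv2.imread('pics/top0.png')[150:370,200:440]
cv2.imwrite('pics/s1.png',cv2.resize(a,(800,358),interpolation=cv2.INTER_CUBIC))
cv2.imwrite('pics/t1.png',cv2.resize(b,None,fx=2.7,fy=2.7,interpolation=cv2.INTER_CUBIC))
```

```text
(no output)
```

View pics/s1.png

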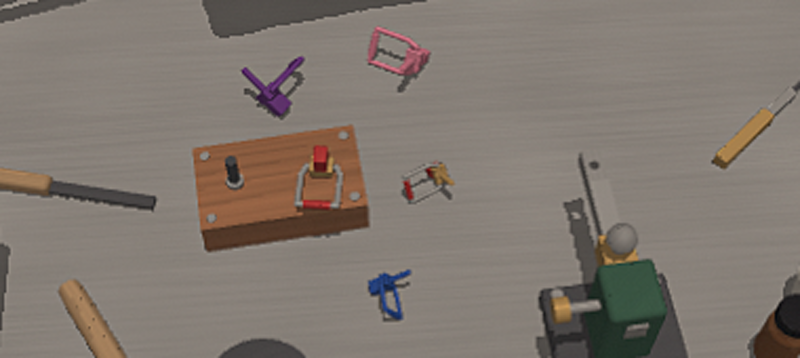

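View pics/t1.png

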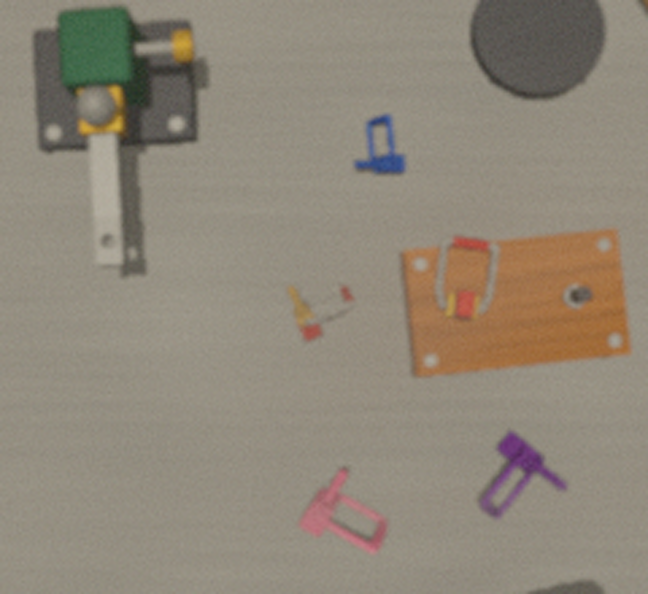

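The look-alikes in the top picture are red/brass on the block (372,263), small red/brass on the bench (313,270), blue (341,205), pink (327,338) and purple (393,320). I choose the one in the block: red, large, in a socket. The punch stands in the other socket at (414,259), and the bar's hole shows at about (240,239) in the top picture.

Run:
```python
from h import *
np.set_printoptions(precision=4,suppress=True)
T=lambda x,y:(x/2.7+200-.3,y/2.7+150-.3)
S=lambda x,y:(x/2.105+120-.3,y/2.105+150-.3)
print('hole',world('top',T(108,240),z=.1),world('scene',S(594,165),z=.1))
print('bar end mid',world('top',T(109,265),z=.1),'bar root',world('top',T(102,136),z=.1))
print('edgesL',world('top',T(96,264),z=.1),world('top',T(88,137),z=.1),'R',world('top',T(123,264),z=.1),world('top',T(117,135),z=.1))
print('grip',world('top',T(465,304),z=.079),world('scene',S(320,153),z=.079))
print('ringend',world('top',T(470,243),z=.066),world('scene',S(317,204),z=.066))
print('block',[world('top',T(*p),z=.046) for p in ((403,251),(617,230),(630,352),(415,376))])
print(robot.state()['ee_rot'],robot.tip_extent)
c=get_calibration('wrist');R=np.array(c['R']);print('cam',-R.T@c['t'],R)
```

```text
hole [0.5489 0.1396 0.1   ] [0.5515 0.1391 0.1   ]
bar end mid [0.5302 0.1387 0.1   ] bar root [0.6273 0.1448 0.1   ]
edgesL [0.531  0.1485 0.1   ] [0.6266 0.1554 0.1   ] R [0.531  0.1282 0.1   ] [0.628  0.1335 0.1   ]
grip [ 0.5012 -0.1288  0.079 ] [ 0.503  -0.1291  0.079 ]
ringend [ 0.5487 -0.1345  0.066 ] [ 0.5547 -0.135   0.066 ]
block [array([ 0.5441, -0.0841,  0.046 ]), array([ 0.5603, -0.2535,  0.046 ]), array([ 0.4641, -0.2622,  0.046 ]), array([ 0.4462, -0.0929,  0.046 ])]
[[ 0.9374  0.3483 -0.    ]
 [ 0.3483 -0.9374  0.0001]
 [ 0.     -0.0001 -1.    ]] 0.025
cam [ 0.2743 -0.5377  0.3862] [[ 0.3481 -0.9375 -0.0003]
 [-0.9056 -0.3364  0.2585]
 [-0.2424 -0.0897 -0.966 ]]
```

{"name": "arm_command", "arguments": {
  "targets": [2.66,-1.9,0.2,0,0,0,2.66,-1.9,0.2,0,0,0,2.66,-1.9,0.2,0,0,0,2.66,-1.9,0.2,0,0,0,2.66,-1.9,0.2,0,0,0,2.66,-1.9,0.2,0,0,0,2.66,-1.9,0.2,0,0,0,2.66,-1.9,0.2,0,0,0,2.66,-1.9,0.2,0,0,0,2.66,-1.9,0.2,0,0,0,2.66,-1.9,0.2,0,0,0,2.66,-1.9,0.2,0,0,0,2.66,-1.9,0.2,0,0,0,2.66,-1.9,0.2,0,0,0,2.66,-1.9,0.2,0,0,0,2.66,-1.9,0.2,0,0,0],
  "jaw": 4
}}

```text
t: 2.5
tool_pos: [0.5028, -0.128, 0.2157]
ee_rot: [[0.937, 0.348, 0.0], [0.348, -0.937, -0.0], [0.0, 0.0, -1.0]]
ft_force: [-0.2, -0.3, -0.4]
grip_width: 0.0401
grasp_force: 0.0
```

{"name": "arm_command", "arguments": {
  "targets": [0,0,0.3,0,0,0.117,0,0,0.3,0,0,0.117,0,0,0.3,0,0,0.117,0,0,0.3,0,0,0.118,0,0,0,0,0,0]
}}

```text
t: 3.0
tool_pos: [0.5019, -0.1291, 0.2034]
ee_rot: [[0.993, -0.114, -0.001], [-0.114, -0.993, 0.0], [-0.001, -0.0, -1.0]]
ft_force: [-0.7, -0.1, -0.6]
grip_width: 0.04
grasp_force: 0.0
```

```bash
cat >> h.py <<'E'
np.set_printoptions(precision=4,suppress=True)
def go(p,yaw):  # tool-down: shift in cm in present tool axes, then turn about tool z
    s=robot.state();R=np.array(s['ee_rot']);d=R.T@(np.array(p)-s['tool_pos'])*100
    return d,-(np.radians(yaw)-np.arctan2(R[1,0],R[0,0]))
def st():
    s=robot.state();R=np.array(s['ee_rot']);print(round(s['t'],2),'pos',s['tool_pos'],'yaw',np.degrees(np.arctan2(R[1,0],R[0,0])),'z',R[:,2],'F',s['ft_force'],'M',s['torque'],'w',s['grip_width'],'g',s['grasp_force'])
E
python3 - <<'E'
from h import *
st();c=get_calibration('wrist');im,D=capture('wrist');save('w1',im);np.save('w1D.npy',D)
for q in ('linchpin','pin_grip','ring_end'):
    for r in pinpoint('wrist',q)[:3]:
        uv=r['uv'];d=dat(D,uv,1);print(q,round(r['p'],2),uv,d,world('wrist',uv,d,c=c))
E
```

```text
3.0 pos [ 0.5019 -0.1291  0.2034] yaw -6.538815650578683 z [-0.0006  0.0003 -1.    ] F [-0.7464 -0.0653 -0.6336] M [ 0.0396 -0.0348  0.0648] w 0.03998450593143664 g 0.0
linchpin 0.94 [230.8, 95.6] 0.29838499426841736 [ 0.6155 -0.0712  0.0232]
linchpin 0.57 [321.0, 233.4] 0.269131064414978 [ 0.5063 -0.1324  0.0807]
linchpin 0.56 [183.4, 240.3] 0.3300429582595825 [ 0.4999 -0.0072  0.0232]
pin_grip 0.97 [318.8, 238.3] 0.269447922706604 [ 0.503  -0.1304  0.0813]
pin_grip 0.97 [242.4, 91.7] 0.3028997778892517 [ 0.6182 -0.0801  0.0175]
ring_end 0.91 [275.7, 406.1] 0.36967459321022034 [ 0.3199 -0.066   0.0283]
ring_end 0.89 [321.6, 173.2] 0.27315017580986023 [ 0.5485 -0.1377  0.0651]
ring_end 0.8 [220.9, 220.6] 0.32982152700424194 [ 0.5131 -0.0428  0.0188]
```

View pics/w1.png

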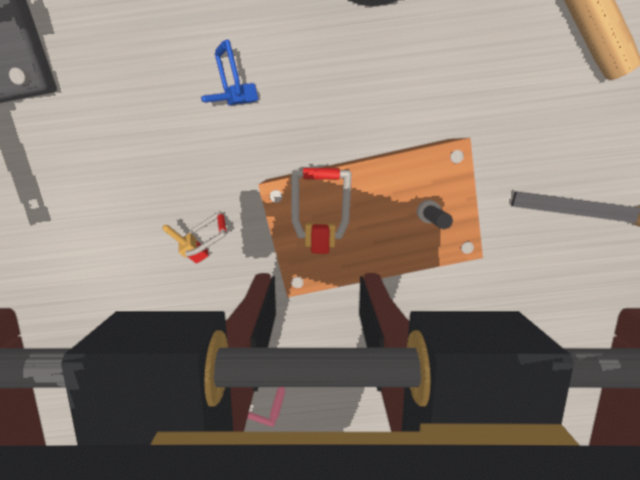

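The wrist picture shows the chosen pin's red grip at (320,238) and its sleeve at (321,173); the jaws straddle it well and the punch is clear at (435,214). Descend and grip.

{"name": "arm_command", "arguments": {
  "targets": [0.1,0.1,1.6,0,0,0.015,0,0,1.6,0,0,0,0,0,1.6,0,0,0,0,0,1.6,0,0,0,0,0,1.4,0,0,0,0,0,1.4,0,0,0,0,0,1.2,0,0,0,0,0,1.2,0,0,0,0,0,0,0,0,0],
  "jaw": 3.4
}}

```text
t: 4.1
tool_pos: [0.502, -0.13, 0.0863]
ee_rot: [[0.992, -0.127, -0.002], [-0.127, -0.992, 0.001], [-0.003, -0.001, -1.0]]
ft_force: [-0.1, -0.1, -0.2]
grip_width: 0.0341
grasp_force: 0.0
```

{"name": "arm_command", "arguments": {
  "targets": [0,0,0,0,0,0,0,0,0,0,0,0,0,0,0,0,0,0,0,0,0,0,0,0,0,0,0,0,0,0],
  "jaw": 0.5
}}

```text
t: 4.6
tool_pos: [0.5034, -0.1305, 0.0882]
ee_rot: [[0.992, -0.128, 0.001], [-0.128, -0.992, -0.0], [0.001, 0.0, -1.0]]
ft_force: [-0.1, -0.4, 3.7]
grip_width: 0.014
grasp_force: 30.0
```

{"name": "arm_command", "arguments": {
  "targets": [0,0,-0.5,0,0,0,0,0,-1,0,0,0,0,0,-1.5,0,0,0,0,0,-2,0,0,0,0,0,-2,0,0,0,0,0,-2,0,0,0,0,0,-2,0,0,0,0,0,-1.5,0,0,0,0,0,0,0,0,0,0,0,0,0,0,0]
}}

```text
t: 5.6
tool_pos: [0.5025, -0.1301, 0.2128]
ee_rot: [[0.992, -0.128, -0.0], [-0.128, -0.992, 0.0], [-0.0, -0.0, -1.0]]
ft_force: [-1.0, 0.2, -1.0]
grip_width: 0.0139
grasp_force: 30.0
```

Run:
```python
from h import *
st();c=get_calibration('wrist');im,D=capture('wrist');save('w2',im)
S,DS=capture('scene')
for cam,C,DD in (('wrist',c,D),('scene',None,DS)):
  for q in ('linchpin','ring_end','pin_tip','pin_grip'):
    for r in pinpoint(cam,q)[:3]:
        uv=r['uv'];d=dat(DD,uv,1);w=world(cam,uv,d,c=C)
        if w[2]>.09: print(cam,q,round(r['p'],2),uv,d,w)
u,v=proj('scene',robot.state()['tool_pos'])[0].astype(int);a=S[max(v-60,0):v+90,u-75:u+75]
o=np.hstack([cv2.resize(a,(600,600),interpolation=cv2.INTER_CUBIC)]);save('s2',o);print(u,v)
print(go((.545,.139,.215),3.8))
```

```text
5.6 pos [ 0.5025 -0.1301  0.2128] yaw -7.341490932347393 z [-0.      0.0001 -1.    ] F [-0.9598  0.1966 -1.026 ] M [ 0.0459 -0.      0.0014] w 0.013861576415515959 g 29.951626360416412
wrist linchpin 0.86 [317.5, 286.5] 0.16656701266765594 [ 0.5087 -0.131   0.1959]
wrist ring_end 0.82 [318.9, 201.0] 0.16291947662830353 [ 0.5465 -0.1365  0.1895]
wrist pin_tip 0.62 [317.8, 270.3] 0.21501466631889343 [ 0.4994 -0.1301  0.1483]
wrist pin_grip 0.63 [316.7, 303.7] 0.15845932066440582 [ 0.5046 -0.1301  0.2054]
scene linchpin 0.56 [269.8, 196.2] 1.0956804752349854 [ 0.5122 -0.127   0.1853]
scene linchpin 0.5 [269.5, 188.9] 1.0841708183288574 [ 0.507  -0.1264  0.2021]
scene ring_end 0.71 [263.6, 212.5] 1.075681209564209 [ 0.5496 -0.1403  0.1851]
scene pin_tip 0.69 [270.2, 204.1] 1.1366616487503052 [ 0.5014 -0.1284  0.1437]
scene pin_grip 0.92 [268.2, 190.4] 1.0827008485794067 [ 0.5101 -0.129   0.2017]
267 184
(array([  0.7429, -27.242 ,  -0.2558]), np.float64(-0.19449375643321343))
```

View pics/s2.png

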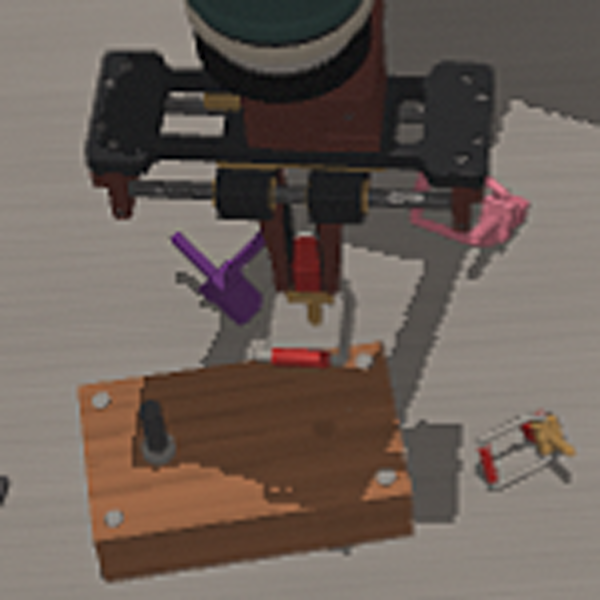

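The scene crop shows the pin held upright in the jaws (grip at (305,262), shank at (315,313), ring towards +x), the block below it empty on that side. Carry it to the bar's free end.

{"name": "arm_command", "arguments": {
  "targets": [0,-1.3,0,0,0,0,0,-2,0,0,0,0,0,-2.2,0,0,0,0,0,-2.2,0,0,0,0,0,-2.2,0,0,0,0,0,-2.2,0,0,0,0,0,-2.2,0,0,0,0,0,-2.2,0,0,0,0,0,-2.2,0,0,0,0,0,-2.2,0,0,0,0,0,-2.2,0,0,0,0,-0.2,-2,0,0,0,0,0,-1.5,0,0,0,0,0,-0.5,0,0,0,0,0,0,0,0,0,-0.1,0,0,0,0,0,-0.1,0,0,0.5,0,0,0,0,0,0.8,0,0,0,0,0,0.5,0,0,0,0,0,0,0,0,0]
}}

```text
t: 8.1
tool_pos: [0.5347, 0.1384, 0.1934]
ee_rot: [[0.998, 0.07, -0.002], [0.07, -0.998, -0.0], [-0.002, 0.0, -1.0]]
ft_force: [0.4, 0.6, -1.3]
grip_width: 0.0139
grasp_force: 30.0
```

Run:
```python
from h import *
st();c=get_calibration('wrist');im,D=capture('wrist');save('w3',cv2.resize(im[150:420,200:470],(600,600),interpolation=cv2.INTER_CUBIC));np.save('w3D.npy',D);json.dump({k:np.array(v).tolist() for k,v in c.items()},open('w3.json','w'))
for q in ('linchpin','ring_end','pin_tip','pin_grip','bar_mark','bar_root'):
    for r in pinpoint('wrist',q)[:2]:
        uv=r['uv'];d=dat(D,uv,1);print(q,round(r['p'],2),uv,d,world('wrist',uv,d,c=c))
```

```text
8.1 pos [0.5347 0.1384 0.1934] yaw 4.027051119518036 z [-0.0025 -0.0002 -1.    ] F [ 0.409   0.5782 -1.3254] M [-0.073   0.0569  0.0451] w 0.01388961678176676 g 29.951754212379456
linchpin 0.98 [572.8, 147.6] 0.30396121740341187 [ 0.6141 -0.0681  0.0183]
linchpin 0.87 [318.6, 286.5] 0.16631577908992767 [0.541  0.1384 0.1767]
ring_end 0.87 [583.9, 97.7] 0.29374316334724426 [ 0.6527 -0.0669  0.0185]
ring_end 0.66 [317.3, 199.4] 0.1626647412776947 [0.5797 0.1417 0.17  ]
pin_tip 0.88 [314.8, 271.2] 0.21399691700935364 [0.5313 0.1397 0.13  ]
pin_tip 0.71 [471.9, 259.9] 0.3146844506263733 [0.5156 0.0037 0.0324]
pin_grip 0.77 [473.7, 288.2] 0.33010947704315186 [ 0.4868 -0.0064  0.0244]
pin_grip 0.72 [580.5, 142.4] 0.2993590831756592 [ 0.6185 -0.0708  0.022 ]
bar_root 0.75 [316.5, 151.2] 0.22392304241657257 [0.5988 0.1435 0.1014]
bar_root 0.62 [315.0, 241.5] 0.2392430454492569 [0.5414 0.1405 0.1011]
```

View pics/w3.png

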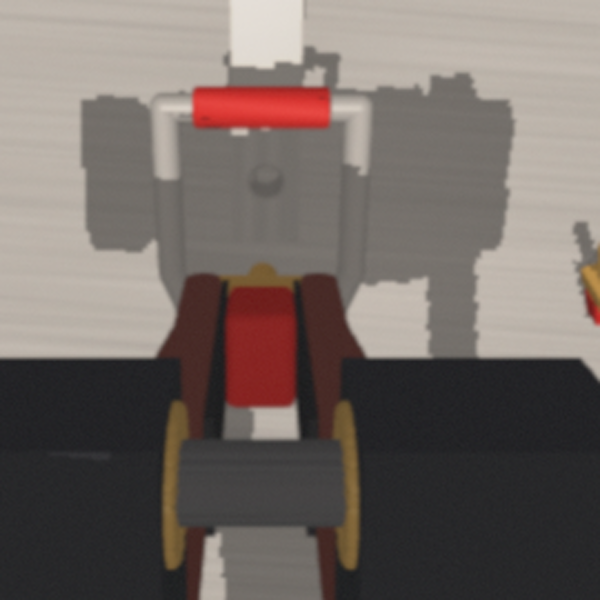

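Run:
```python
from h import *
c=json.load(open('w3.json'));f=lambda x,y:((x-.5)/2.2222+200,(y-.5)/2.2222+150)
h=world('wrist',f(266,181),z=.1,c=c);print('hole',h)
print('hole front/back/l/r',*[world('wrist',f(*p),z=.1,c=c)[:2] for p in ((266,163),(266,197),(249,180),(283,180))])
print('tip net',*[world('wrist',(314.8,271.2),z=z,c=c) for z in (.117,.12,.123)],'edge',world('wrist',f(262,263),z=.123,c=c))
D=np.load('w3D.npy');
for y in range(264,288,4):
  uv=f(262,y);d=dat(D,uv,0);print(y,d,world('wrist',uv,d,c=c))
print('grip sides',world('wrist',f(227,340),z=.185,c=c),world('wrist',f(296,340),z=.185,c=c))
print('bar edges',[world('wrist',f(*p),z=.1,c=c)[:2] for p in ((231,40),(303,40))])
print('tcp-proj', proj('wrist',[[.5347,.1384,.12],[.5347,.1384,.1]],c))
```

```text
hole [0.5482 0.138  0.1   ]
hole front/back/l/r [0.5536 0.1384] [0.5434 0.1377] [0.5482 0.143 ] [0.5489 0.133 ]
tip net [0.5266 0.1395 0.117 ] [0.5276 0.1395 0.12  ] [0.5287 0.1396 0.123 ] edge [0.5308 0.138  0.123 ]
264 0.21748565137386322 [0.5317 0.1381 0.1263]
268 0.2153565138578415 [0.5314 0.138  0.1285]
272 0.21152377128601074 [0.5317 0.1381 0.1324]
276 0.1888626217842102 [0.5386 0.1386 0.154 ]
280 0.1847752034664154 [0.5391 0.1387 0.1581]
284 0.18169716000556946 [0.5394 0.1387 0.1612]
grip sides [0.5363 0.1454 0.185 ] [0.5372 0.1319 0.185 ]
bar edges [array([0.5882, 0.1507]), array([0.5896, 0.1306])]
tcp-proj [[317.4604 260.4362]
 [317.4229 250.9493]]
```

{"name": "arm_command", "arguments": {
  "targets": [0.2,0,0,0,0.03,0,0.2,0,0,0,0.03,0,0,0,0,0,0,0,0,0,0,0,0,0,0,0,0,0,0,0]
}}

```text
t: 8.95
tool_pos: [0.5398, 0.139, 0.1949]
ee_rot: [[0.996, 0.072, 0.06], [0.071, -0.997, 0.004], [0.06, -0.0, -0.998]]
ft_force: [0.1, -0.5, -0.6]
grip_width: 0.0139
grasp_force: 30.0
```

Run:
```python
from h import *
st();c=get_calibration('wrist');im,D=capture('wrist');save('w4',cv2.resize(im[180:330,245:395],(600,600),interpolation=cv2.INTER_CUBIC))
s,DS=capture('scene')
for v in range(262,300,2):
  uv=(318,v);d=dat(D,uv,1);print(v,d,world('wrist',uv,d,c=c),end=' ');
  print()
for v in (226,229,232): print(v,world('wrist',(320,v),z=.1,c=c))
for q in ('pin_tip','linchpin','pin_grip'):
  for r in pinpoint('scene',q)[:3]:
    uv=r['uv'];d=dat(DS,uv,0);w=world('scene',uv,d)
    if w[2]>.09:print(q,round(r['p'],2),uv,w)
u,v=proj('scene',robot.state()['tool_pos'])[0].astype(int);save('s4',cv2.resize(s[v-20:v+60,u-40:u+40],(600,600),interpolation=cv2.INTER_CUBIC));print(u,v)
```

```text
8.95 pos [0.5398 0.139  0.1949] yaw 4.107406536148191 z [ 0.0596  0.0044 -0.9982] F [ 0.0788 -0.4642 -0.6316] M [ 0.0233  0.0512 -0.0337] w 0.01390408475661126 g 29.951775670051575
262 0.243637815117836 [0.5381 0.1385 0.1016] 
264 0.244021475315094 [0.5367 0.1384 0.1015] 
266 0.24364693462848663 [0.5355 0.1384 0.1022] 
268 0.2434092015028 [0.5343 0.1383 0.1027] 
270 0.21536357700824738 [0.5408 0.1388 0.13  ] 
272 0.21097831428050995 [0.5409 0.1388 0.1344] 
274 0.1878601461648941 [0.5465 0.1393 0.1569] 
276 0.18511837720870972 [0.5463 0.1393 0.1597] 
278 0.1813708394765854 [0.5464 0.1393 0.1635] 
280 0.1752488613128662 [0.5473 0.1394 0.1696] 
282 0.171137735247612 [0.5477 0.1394 0.1737] 
284 0.16853106021881104 [0.5476 0.1394 0.1764] 
286 0.16621273756027222 [0.5474 0.1394 0.1788] 
288 0.16230493783950806 [0.5478 0.1394 0.1827] 
290 0.16035780310630798 [0.5476 0.1394 0.1847] 
292 0.1585986614227295 [0.5473 0.1394 0.1866] 
294 0.15797258913516998 [0.5467 0.1394 0.1873] 
296 0.15810586512088776 [0.5458 0.1393 0.1874] 
298 0.15810586512088776 [0.545  0.1393 0.1875] 
226 [0.5622 0.139  0.1   ]
229 [0.5602 0.1388 0.1   ]
232 [0.5582 0.1387 0.1   ]
linchpin 0.67 [408.2, 208.8] [0.5482 0.1433 0.1647]
pin_grip 0.53 [403.7, 202.8] [0.5523 0.1297 0.1922]
407 196
```

View pics/w4.png

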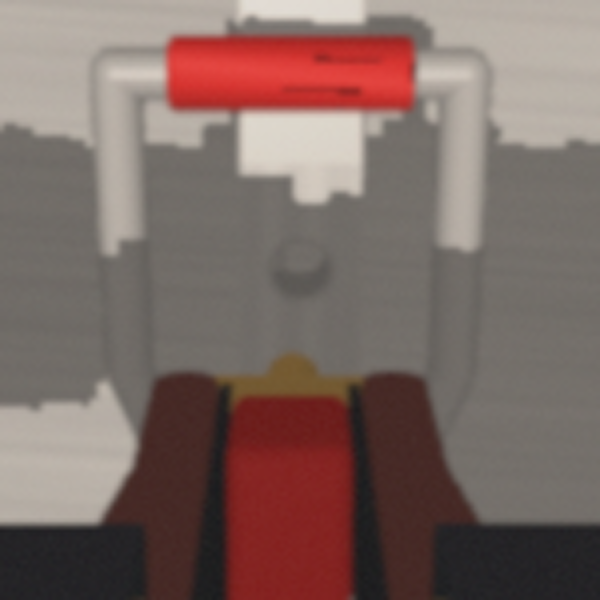

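View pics/s4.png

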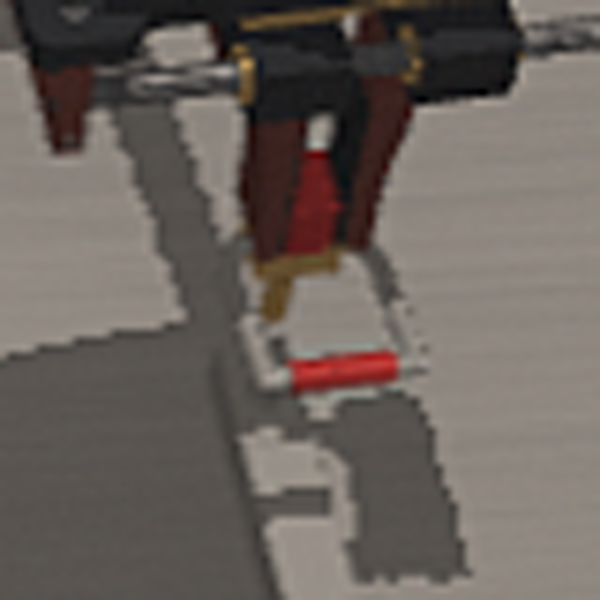

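Grip and shank now stand vertical in depth; the hole shows in the wrist crop at (301,268), 11.6 mm ahead of the tip. Move over it and descend.

{"name": "arm_command", "arguments": {
  "targets": [0.35,0.03,0,0,0,0,0.4,0.05,0,0,0,0,0.4,0.05,0,0,0,0,0,0,0,0,0,0,-0.02,0,0.4,0,0,0,-0.03,0,0.4,0,0,0,-0.03,0,0.4,0,0,0,-0.02,0,0.3,0,0,0,0,0,0,0,0,0,0,0,0,0,0,0,0,0,0,0,0,0]
}}

```text
t: 10.3
tool_pos: [0.5511, 0.1386, 0.1805]
ee_rot: [[0.996, 0.072, 0.06], [0.072, -0.997, 0.004], [0.06, -0.0, -0.998]]
ft_force: [0.0, 1.1, -1.5]
grip_width: 0.0134
grasp_force: 30.0
```

{"name": "arm_command", "arguments": {
  "targets": [-0.01,0,0.15,0,0,0,-0.01,0,0.15,0,0,0,-0.01,0,0.1,0,0,0,-0.01,0,0.1,0,0,0,0,0,0.1,0,0,0,0,0,0,0,0,0,0,0,0,0,0,0]
}}

```text
t: 11.0
tool_pos: [0.551, 0.1385, 0.1744]
ee_rot: [[0.996, 0.072, 0.06], [0.072, -0.997, 0.004], [0.06, -0.0, -0.998]]
ft_force: [-0.3, 0.7, -1.3]
grip_width: 0.0141
grasp_force: 30.0
```

{"name": "arm_command", "arguments": {
  "targets": [0,0,0.08,0,0,0,0,0,0.08,0,0,0,-0.01,0,0.08,0,0,0,0,0,0,0,0,0,0,0,0,0,0,0]
}}

```text
t: 11.5
tool_pos: [0.551, 0.1385, 0.1719]
ee_rot: [[0.996, 0.072, 0.06], [0.072, -0.997, 0.004], [0.06, -0.0, -0.998]]
ft_force: [0.3, -0.5, -1.5]
grip_width: 0.0136
grasp_force: 30.0
```

{"name": "arm_command", "arguments": {
  "targets": [0,0,0.08,0,0,0,-0.01,0,0.08,0,0,0,0,0,0.08,0,0,0,0,0,0,0,0,0]
}}

```text
t: 11.9
tool_pos: [0.551, 0.1386, 0.1695]
ee_rot: [[0.996, 0.072, 0.06], [0.072, -0.997, 0.004], [0.06, -0.0, -0.998]]
ft_force: [0.0, -0.0, -0.9]
grip_width: 0.0135
grasp_force: 30.0
```

{"name": "arm_command", "arguments": {
  "targets": [-0.01,0,0.1,0,0,0,0,0,0.1,0,0,0,-0.01,0,0.1,0,0,0,0,0,0,0,0,0]
}}

```text
t: 12.3
tool_pos: [0.5509, 0.1385, 0.1664]
ee_rot: [[0.996, 0.072, 0.059], [0.072, -0.997, 0.004], [0.06, -0.0, -0.998]]
ft_force: [-0.2, 0.1, -1.6]
grip_width: 0.0142
grasp_force: 30.0
```

{"name": "arm_command", "arguments": {
  "targets": [-0.01,0,0.1,0,0,0,0,0,0.1,0,0,0,-0.01,0,0.1,0,0,0,0,0,0.1,0,0,0,0,0,0,0,0,0]
}}

```text
t: 12.8
tool_pos: [0.5511, 0.1384, 0.1625]
ee_rot: [[0.996, 0.072, 0.06], [0.072, -0.997, 0.004], [0.06, 0.0, -0.998]]
ft_force: [-0.1, -0.4, -1.2]
grip_width: 0.0137
grasp_force: 30.0
```

{"name": "arm_command", "arguments": {
  "targets": [-0.01,0,0.1,0,0,0,0,0,0.1,0,0,0,-0.01,0,0.1,0,0,0,0,0,0.1,0,0,0,-0.01,0,0.1,0,0,0,0,0,0.1,0,0,0,0,0,0,0,0,0]
}}

```text
t: 13.5
tool_pos: [0.551, 0.1383, 0.1562]
ee_rot: [[0.996, 0.072, 0.059], [0.072, -0.997, 0.004], [0.059, 0.0, -0.998]]
ft_force: [1.7, -4.0, -3.2]
grip_width: 0.0136
grasp_force: 30.0
```

{"name": "arm_command", "arguments": {
  "targets": [0.02,0.04,0,0,0,0,0,0,0.1,0,0,0,-0.01,0,0.1,0,0,0,0,0,0.1,0,0,0,0,0,0,0,0,0]
}}

```text
t: 14.0
tool_pos: [0.5513, 0.1382, 0.1534]
ee_rot: [[0.996, 0.072, 0.06], [0.072, -0.997, 0.004], [0.06, -0.0, -0.998]]
ft_force: [1.5, -2.6, -2.7]
grip_width: 0.0139
grasp_force: 30.0
```

{"name": "arm_command", "arguments": {
  "targets": [0.01,0.03,0.1,0,0,0,0,0,0.1,0,0,0,-0.01,0,0.1,0,0,0,0,0,0.1,0,0,0,-0.01,0,0.1,0,0,0,0,0,0,0,0,0]
}}

```text
t: 14.6
tool_pos: [0.5513, 0.138, 0.1482]
ee_rot: [[0.996, 0.072, 0.059], [0.072, -0.997, 0.004], [0.059, -0.0, -0.998]]
ft_force: [-0.3, -2.6, -0.8]
grip_width: 0.0139
grasp_force: 30.0
```

{"name": "arm_command", "arguments": {
  "targets": [0,0.02,0.1,0,0,0,-0.01,0,0.1,0,0,0,0,0,0.1,0,0,0,0,0,0.08,0,0,0,0,0,0,0,0,0]
}}

```text
t: 15.1
tool_pos: [0.5515, 0.1379, 0.1446]
ee_rot: [[0.996, 0.072, 0.059], [0.072, -0.997, 0.005], [0.059, -0.0, -0.998]]
ft_force: [-2.3, -0.9, 0.2]
grip_width: 0.0143
grasp_force: 30.0
```

{"name": "arm_command", "arguments": {
  "targets": [-0.02,0,0.08,0,0,0,0,0,0.08,0,0,0,0,0,0,0,0,0,0,0,0,0,0,0]
}}

```text
t: 15.5
tool_pos: [0.5514, 0.1378, 0.143]
ee_rot: [[0.996, 0.072, 0.059], [0.072, -0.997, 0.005], [0.059, -0.0, -0.998]]
ft_force: [-3.2, 0.6, 1.7]
grip_width: 0.0138
grasp_force: 30.0
```

{"name": "arm_command", "arguments": {
  "targets": [-0.02,0,0.07,0,0,0,0,0,0.07,0,0,0,0,0,0,0,0,0,0,0,0,0,0,0]
}}

```text
t: 15.9
tool_pos: [0.5515, 0.1378, 0.1419]
ee_rot: [[0.996, 0.072, 0.06], [0.072, -0.997, 0.005], [0.06, -0.0, -0.998]]
ft_force: [-4.6, -0.1, 4.6]
grip_width: 0.0137
grasp_force: 30.0
```

{"name": "arm_command", "arguments": {
  "targets": [-0.04,0,0.07,0,0,0,0,0,0.07,0,0,0,0,0,0,0,0,0,0,0,0,0,0,0]
}}

```text
t: 16.3
tool_pos: [0.5515, 0.1378, 0.1418]
ee_rot: [[0.996, 0.072, 0.061], [0.072, -0.997, 0.005], [0.061, -0.0, -0.998]]
ft_force: [-7.2, -0.2, 16.3]
grip_width: 0.0138
grasp_force: 30.0
```

{"name": "arm_command", "arguments": {
  "targets": [0,0,-0.08,0,0,0,0,0,0,0,0,0]
}}

```text
t: 16.5
tool_pos: [0.5515, 0.1378, 0.1419]
ee_rot: [[0.996, 0.072, 0.061], [0.072, -0.997, 0.005], [0.061, -0.0, -0.998]]
ft_force: [-5.0, -0.0, 9.5]
grip_width: 0.0138
grasp_force: 30.0
```

{"name": "arm_command", "arguments": {
  "targets": [0,0,0,0,0,0,0,0,0,0,0,0,0,0,0,0,0,0,0,0,0,0,0,0],
  "jaw": 3
}}

```text
t: 16.9
tool_pos: [0.5516, 0.1377, 0.141]
ee_rot: [[0.996, 0.072, 0.06], [0.072, -0.997, 0.004], [0.06, -0.0, -0.998]]
ft_force: [-0.9, 0.1, 0.0]
grip_width: 0.0298
grasp_force: 0.0
```

{"name": "arm_command", "arguments": {
  "targets": [0.06,0,-1,0,0,0,0.06,0,-1,0,0,0,0.1,0,-1.5,0,0,0,0.1,0,-1.5,0,0,0,0.1,0,-2,0,0,0,-0.4,0,-2,0,0,0,-1,0,0,0,-0.06,0,0,0,0,0,0,0]
}}

```text
t: 17.7
tool_pos: [0.5369, 0.1366, 0.2321]
ee_rot: [[0.997, 0.072, 0.002], [0.072, -0.997, 0.0], [0.002, -0.0, -1.0]]
ft_force: [0.3, -0.6, 0.5]
grip_width: 0.0299
grasp_force: 0.0
```

Run:
```python
from h import *
st();c=get_calibration('wrist');im,D=capture('wrist');save('w5',im[0:480,60:600]);np.save('w5D.npy',D);json.dump({k:np.array(v).tolist() for k,v in c.items()},open('w5.json','w'))
for q in ('linchpin','ring_end','pin_grip','bar_root'):
    for r in pinpoint('wrist',q)[:2]:
        uv=r['uv'];d=dat(D,uv,1);print(q,round(r['p'],2),uv,d,world('wrist',uv,d,c=c))
```

```text
17.7 pos [0.5369 0.1366 0.2321] yaw 4.114296103941101 z [ 0.0019  0.0003 -1.    ] F [ 0.3004 -0.6038  0.5239] M [ 0.0212  0.0715 -0.0034] w 0.029860029093974855 g 0.0
linchpin 0.81 [317.9, 225.2] 0.241929292678833 [0.5538 0.1376 0.1344]
linchpin 0.73 [604.8, 383.6] 0.07467333227396011 [0.5631 0.0802 0.3061]
ring_end 0.67 [549.1, 108.3] 0.3337918519973755 [ 0.6515 -0.0665  0.0173]
ring_end 0.65 [565.4, 409.3] 0.40078896284103394 [ 0.3451 -0.1485  0.0307]
pin_grip 0.84 [549.6, 147.7] 0.3361190855503082 [ 0.6171 -0.071   0.0241]
pin_grip 0.82 [313.9, 229.7] 0.24274460971355438 [0.5506 0.14   0.1344]
bar_root 0.71 [314.9, 153.9] 0.24345876276493073 [0.5992 0.1428 0.1207]
```

View pics/w5.png

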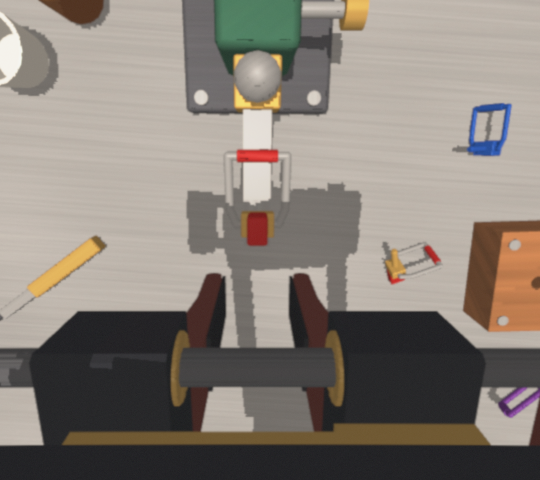

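The picture shows the pin seated in the bar, grip at (257,228), ring level towards the stake with its sleeve at (258,155). Turn the hand a quarter and pinch the sleeve.

{"name": "arm_command", "arguments": {
  "targets": [2.1,-0.05,0,0,0,0.1,2.05,-0.05,0,0,0,0,2.1,-0.04,0,0,0,0,0,0,0.3,0,0,0.14,0,0,0.3,0,0,0.14,0,0,0.3,0,0,0.14,0,0,0.3,0,0,0.14,0,0,0.3,0,0,0.14,0,0,0.3,0,0,0.14,0,0,0.3,0,0,0.14,0,0,0.3,0,0,0.14,0,0,0.3,0,0,0.14,0,0,0.3,0,0,0.14,0,0,0,0,0,0.07,0,0,0,0,0,0,0,0,0,0,0,0],
  "jaw": 2.4
}}

```text
t: 19.55
tool_pos: [0.5982, 0.0974, 0.1969]
ee_rot: [[0.139, -0.99, 0.001], [-0.988, -0.139, 0.069], [-0.068, -0.01, -0.998]]
ft_force: [0.3, 0.2, 0.6]
grip_width: 0.0238
grasp_force: 0.0
```

Run:
```python
from h import *
st();print(robot.state()['joint_pos']);print(go((.5992,.1425,.1355),-86))
c=json.load(open('w5.json'));D=np.load('w5D.npy')
for u,v in ((303,155),(318,155),(333,155),(318,152),(318,158)): print(u,v,world('wrist',(u,v),dat(D,(u,v),0),c=c))
```

```text
19.55 pos [0.5982 0.0974 0.1969] yaw -81.99417774841767 z [ 0.0009  0.0691 -0.9976] F [0.2545 0.1781 0.5816] M [ 0.0827 -0.018  -0.0414] w 0.02384451384951372 g 0.0
[  0.3721  23.5639  89.6872   4.3139  66.7327 170.6826]
(array([-4.0217, -0.6556,  6.4366]), np.float64(0.06991478753976432))
303 155 [0.5979 0.1507 0.1205]
318 155 [0.5986 0.1407 0.1211]
333 155 [0.5993 0.1307 0.1207]
318 152 [0.6061 0.1418 0.3708]
318 158 [0.5967 0.1406 0.1212]
```

{"name": "arm_command", "arguments": {
  "targets": [0,0,0,0,0,-0.145,0,0,0,0,0,-0.145,0,0,0,0,0,-0.145,0,0,0,0,0,-0.145,0,0,0,0,0,-0.145,0,0,0,0,0,-0.145,0,0,0,0,0,-0.145,0,0,0,0,0,-0.145,0,0,0,0,0,-0.145,0,0,0,0,0,-0.145,0,0,0,0,0,-0.145,0,0,0,0,0,-0.145,0,0,0,0,0,-0.145,0,0,0,0,0,-0.145,0,0,0,0,0,-0.145,0,0,0,0,0,-0.145,0,0,0,0,0,-0.145,0,0,0,0,0,-0.145,0,0,0,0,0,-0.145,0,0,0,0,0,-0.145]
}}

```text
t: 21.55
tool_pos: [0.5984, 0.0989, 0.1973]
ee_rot: [[0.094, 0.996, 0.001], [0.993, -0.093, 0.069], [0.069, -0.005, -0.998]]
ft_force: [-0.5, 0.6, -0.1]
grip_width: 0.024
grasp_force: 0.0
```

```bash
cat >> h.py <<'E'
from scipy.spatial.transform import Rotation as Ro
def full(p,Rt):  # shift in present tool axes (cm), then rotation vector in tool axes
    s=robot.state();R=np.array(s['ee_rot']);return R.T@(np.array(p)-s['tool_pos'])*100, Ro.from_matrix(R.T@Rt).as_rotvec()
def down(yaw):
    a=np.radians(yaw);return np.array([[np.cos(a),np.sin(a),0],[np.sin(a),-np.cos(a),0],[0,0,-1]])
E
python3 - <<'E'
from h import *
st();print(robot.state()['joint_pos']);print(full((.5985,.1415,.19),down(94)))
E
```

```text
21.55 pos [0.5984 0.0989 0.1973] yaw 84.62012652735693 z [ 0.0014  0.0691 -0.9976] F [-0.5039  0.6093 -0.0543] M [-0.0894 -0.0248  0.0303] w 0.024036135963576705 g 0.0
[ 0.5137 23.5514 89.6497  4.3119 66.741   4.1821]
(array([ 4.184 , -0.3817,  1.0184]), array([ 0.0006, -0.0692, -0.1635]))
```

{"name": "arm_command", "arguments": {
  "targets": [1.05,-0.1,0.2,0,0,0,1.05,-0.1,0.2,0,0,0,1.05,-0.1,0.2,0,0,0,1.03,-0.08,0.2,0,0,0,0,0,0,0,-0.035,-0.08,0,0,0,0,-0.034,-0.083,0,0,0,0,0,0]
}}

```text
t: 22.25
tool_pos: [0.5987, 0.1416, 0.192]
ee_rot: [[-0.063, 0.998, -0.0], [0.998, 0.063, 0.0], [0.0, -0.0, -1.0]]
ft_force: [0.0, -0.7, -0.1]
grip_width: 0.0239
grasp_force: 0.0
```

Run:
```python
from h import *
st();print(full((.5985,.1415,.1355),down(94)))
c=get_calibration('wrist');im,D=capture('wrist');save('w6',im)
for q in ('ring_end','pin_grip'):
    for r in pinpoint('wrist',q)[:3]:
        uv=r['uv'];d=dat(D,uv,1);print(q,round(r['p'],2),uv,d,world('wrist',uv,d,c=c))
```

```text
22.25 pos [0.5987 0.1416 0.192 ] yaw 93.59407516279445 z [-0.0002  0.0001 -1.    ] F [ 0.0266 -0.691  -0.1229] M [-0.078  -0.0959 -0.0332] w 0.02390996786497398 g 0.0
(array([-0.0134, -0.0241,  5.6456]), array([-0.0002, -0.0001, -0.0071]))
ring_end 0.84 [355.4, 429.1] 0.37569084763526917 [ 0.6506 -0.0691  0.0176]
ring_end 0.81 [318.6, 261.2] 0.22035016119480133 [0.5988 0.1432 0.1209]
ring_end 0.72 [242.4, 254.9] 0.21718186140060425 [0.5533 0.145  0.123 ]
pin_grip 0.9 [320.8, 431.3] 0.37187179923057556 [ 0.6151 -0.0706  0.0214]
pin_grip 0.57 [231.9, 267.8] 0.20700311660766602 [0.5497 0.1407 0.1346]
```

View pics/w6.png

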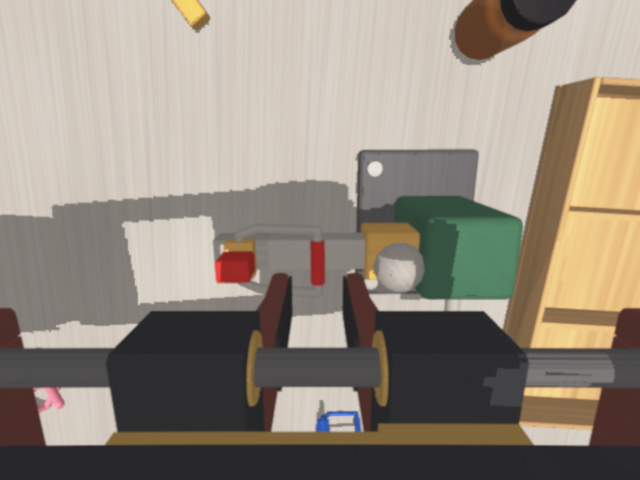

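The picture shows the sleeve at (318,262) midway between the jaws, with the brass stake sleeve clear at (361,250). Descend and pinch.

{"name": "arm_command", "arguments": {
  "targets": [0,-0.02,0.8,0,0,-0.007,0,0,0.8,0,0,0,0,0,0.8,0,0,0,0,0,0.8,0,0,0,0,0,0.6,0,0,0,0,0,0.5,0,0,0,0,0,0.5,0,0,0,0,0,0.4,0,0,0,0,0,0.35,0,0,0,0,0,0,0,0,0],
  "jaw": 2.1
}}

```text
t: 23.4
tool_pos: [0.5984, 0.14, 0.1361]
ee_rot: [[-0.068, 0.998, -0.001], [0.998, 0.068, 0.0], [0.0, -0.001, -1.0]]
ft_force: [-0.2, -0.6, -0.7]
grip_width: 0.0209
grasp_force: 0.0
```

{"name": "arm_command", "arguments": {
  "targets": [0,0,0,0,0,0,0,0,0,0,0,0,0,0,0,0,0,0,0,0,0,0,0,0],
  "jaw": 0.6
}}

```text
t: 23.8
tool_pos: [0.5989, 0.14, 0.1369]
ee_rot: [[-0.068, 0.998, 0.0], [0.998, 0.068, 0.0], [0.0, 0.0, -1.0]]
ft_force: [-0.3, 0.2, -0.1]
grip_width: 0.0082
grasp_force: 30.0
```

{"name": "arm_command", "arguments": {
  "targets": [0,-0.16,-0.24,-0.05,0,0,0,-0.16,-0.24,-0.05,0,0,0,-0.33,-0.48,-0.1,0,0,0,0,0,0,0,0]
}}

```text
t: 24.2
tool_pos: [0.5899, 0.1395, 0.1463]
ee_rot: [[-0.069, 0.977, 0.2], [0.998, 0.067, 0.014], [0.0, 0.2, -0.98]]
ft_force: [-0.2, -0.3, -1.0]
grip_width: 0.0077
grasp_force: 30.0
```

{"name": "arm_command", "arguments": {
  "targets": [0,-0.33,-0.48,-0.1,0,0,0,-0.33,-0.48,-0.1,0,0,0,-0.33,-0.48,-0.1,0,0,0,0,0,0,0,0]
}}

```text
t: 24.6
tool_pos: [0.5767, 0.1386, 0.1565]
ee_rot: [[-0.069, 0.875, 0.478], [0.998, 0.06, 0.033], [0.0, 0.48, -0.878]]
ft_force: [-0.1, -0.5, 1.2]
grip_width: 0.0081
grasp_force: 30.0
```

Run:
```python
from h import *
st();print(robot.state()['joint_pos']);im,D=capture('scene')
u,v=proj('scene',robot.state()['tool_pos'])[0].astype(int);save('s7',cv2.resize(im[v-40:v+60,u-50:u+50],(600,600),interpolation=cv2.INTER_CUBIC));print(u,v)
for r in pinpoint('scene','ring_end')[:4]: print(r['p'],r['uv'],world('scene',r['uv'],dat(D,r['uv'],1)))
```

```text
24.6 pos [0.5767 0.1386 0.1565] yaw 93.9389223022306 z [ 0.4784  0.033  -0.8775] F [-0.1004 -0.496   1.1573] M [-0.0723  0.2545 -0.008 ] w 0.008057264038643546 g 29.998910129070282
[  8.0255  17.4556 116.1417  -6.3681  17.9123   9.6511]
407 223
0.66 [315.4, 242.2] [ 0.5171 -0.0369  0.01  ]
0.51 [302.0, 298.9] [ 0.6486 -0.0759  0.0002]
0.43 [296.9, 173.5] [ 0.326  -0.0657  0.016 ]
0.4 [406.3, 232.1] [0.5946 0.1334 0.1528]
```

View pics/s7.png

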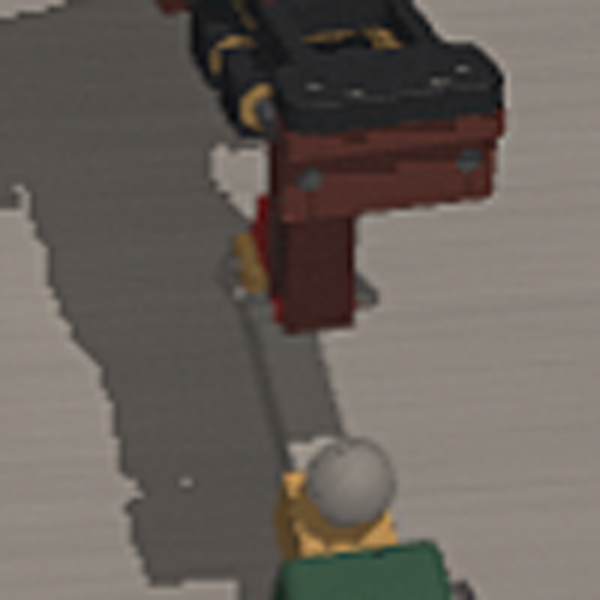

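{"name": "arm_command", "arguments": {
  "targets": [0,0,0,0,0,0,0,0,0,0,0,0,0,0,0,0,0,0,0,0.21,0.01,0.1,0,0,0,0.21,0.01,0.1,0,0,0,0.21,0.01,0.1,0,0,0,0.21,0.01,0.1,0,0,0,0.2,0.01,0.098,0,0,0,0,0,0,0,0],
  "jaw": 1.8
}}

```text
t: 25.6
tool_pos: [0.5916, 0.1393, 0.1594]
ee_rot: [[-0.067, 0.998, 0.003], [0.998, 0.067, 0.001], [0.001, 0.003, -1.0]]
ft_force: [0.4, -0.7, -0.4]
grip_width: 0.0183
grasp_force: 0.0
```

Run:
```python
from h import *
st();c=get_calibration('wrist');im,D=capture('wrist');save('w8',im)
hsv=cv2.cvtColor(im,cv2.COLOR_RGB2HSV);m=((hsv[...,0]<6)|(hsv[...,0]>174))&(hsv[...,1]>180)&(hsv[...,2]>70)
n,l,s,ce=cv2.connectedComponentsWithStats(m.astype(np.uint8))
for i in range(1,n):
  if s[i,4]>40:
    v,u=np.nonzero(l==i);d=np.median(D[v,u]);print(s[i],ce[i],world('wrist',ce[i],d,c=c))
```

```text
25.6 pos [0.5916 0.1393 0.1594] yaw 93.86613062454444 z [ 0.0034  0.0009 -1.    ] F [ 0.3747 -0.7116 -0.3923] M [-0.0098 -0.089  -0.0635] w 0.01834108309401729 g 0.0
[ 209  267   46   36 1457] [231.7735 284.641 ] [0.5496 0.141  0.1329]
[305 268  16  55 835] [312.4719 295.1904] [0.5887 0.1411 0.1401]
```

{"name": "arm_command", "arguments": {
  "targets": [0,-0.36,0,0,0,0,0,-0.37,0,0,0,0,0,-0.38,-0.29,0,0,0,0,-0.39,-0.29,0,0,0,0,-0.42,-0.27,0,0,0,0,-0.42,-0.27,0,0,0,0,-0.46,-0.18,0,0,0,0,-0.47,-0.18,0,0,0,0,-0.49,-0.09,0,0,0,0,-0.5,-0.08,0,0,0,0,0,0,0,0,0]
}}

```text
t: 26.75
tool_pos: [0.5437, 0.1363, 0.1751]
ee_rot: [[-0.068, 0.998, -0.0], [0.998, 0.068, 0.0], [0.0, -0.0, -1.0]]
ft_force: [0.3, 0.8, -0.1]
grip_width: 0.0178
grasp_force: 0.1
```

```bash
cat >> h.py <<'E'
def reds(cam='wrist',n0=40):
    c=get_calibration(cam);im,D=capture(cam)
    hsv=cv2.cvtColor(im,cv2.COLOR_RGB2HSV);m=((hsv[...,0]<6)|(hsv[...,0]>174))&(hsv[...,1]>180)&(hsv[...,2]>70)
    n,l,s,ce=cv2.connectedComponentsWithStats(m.astype(np.uint8))
    for i in range(1,n):
      if s[i,4]>n0:
        v,u=np.nonzero(l==i);d=np.median(D[v,u]);print(s[i],ce[i],world(cam,ce[i],d,c=c))
    return im,D
E
python3 - <<'E'
from h import *
st();reds()
E
```

```text
26.75 pos [0.5437 0.1363 0.1751] yaw 93.91083360566616 z [-0.0005  0.0002 -1.    ] F [ 0.2961  0.794  -0.0998] M [ 0.0095 -0.0952 -0.0147] w 0.017805647783094875 g 0.05549625610001385
[ 305  258   35   72 1415] [323.0961 291.1703] [0.5454 0.1418 0.1591]
```

{"name": "arm_command", "arguments": {
  "targets": [0,-0.48,0,0,0,0,0,-0.48,0.08,0,0,0,0,-0.48,0.1,0,0,0,0,-0.45,0.2,0,0,0,0,-0.45,0.21,0,0,0,0,-0.4,0.3,0,0,0,0,-0.4,0.3,0,0,0,0,-0.37,0.3,0,0,0,0,0,0,0,0,0]
}}

```text
t: 27.7
tool_pos: [0.5094, 0.1339, 0.16]
ee_rot: [[-0.068, 0.998, 0.0], [0.998, 0.068, 0.0], [0.0, 0.0, -1.0]]
ft_force: [-0.0, 0.5, -0.4]
grip_width: 0.0185
grasp_force: 0.0
```

Run:
```python
from h import *
st();reds()
```

```text
27.7 pos [0.5094 0.1339 0.16  ] yaw 93.90400689490272 z [ 0.0004  0.0003 -1.    ] F [-0.0269  0.4526 -0.3917] M [-0.0052 -0.09   -0.0005] w 0.018458302258772916 g 0.04520182614214718
[ 372  266   42   37 1362] [391.7129 284.6219] [0.5444 0.1406 0.1335]
[319 274  18  57 938] [327.1354 301.8316] [0.513  0.1362 0.1483]
[300 411  13  18  81] [306.358  419.6914] [ 0.5108 -0.0396  0.0188]
```

{"name": "arm_command", "arguments": {
  "targets": [0,0,-0.9,0,0,0,0,0,-1,0,0,0,0,0,-1.2,0,0,0,0,0,-1,0,0,0]
}}

```text
t: 28.15
tool_pos: [0.5108, 0.1341, 0.2033]
ee_rot: [[-0.068, 0.998, 0.003], [0.998, 0.068, 0.001], [0.0, 0.003, -1.0]]
ft_force: [0.5, 0.2, -0.1]
grip_width: 0.0178
grasp_force: 0.0
```

{"name": "arm_command", "arguments": {
  "targets": [0.1,0.15,0,0,0,0,0.1,0.1,0,0,0,0,0,0,0,0,0,0,0,0,0.7,0,0,0,0,0,0.7,0,0,0,0,-0.1,0.6,0,0,0,0,-0.15,0.6,0,0,0,0,-0.2,0.6,0,0,0,0,-0.2,0.6,0,0,0,0,0,0,0,0,0],
  "jaw": 0
}}

```text
t: 29.15
tool_pos: [0.5045, 0.1356, 0.1624]
ee_rot: [[-0.068, 0.998, -0.001], [0.998, 0.068, 0.0], [0.0, -0.001, -1.0]]
ft_force: [0.2, 0.6, -0.5]
grip_width: 0.0005
grasp_force: 0.0
```

Run:
```python
from h import *
st();reds()
```

```text
29.15 pos [0.5045 0.1356 0.1624] yaw 93.90770756215889 z [-0.0014  0.0001 -1.    ] F [ 0.1922  0.6077 -0.5499] M [-0.0277 -0.0848  0.0063] w 0.0005042192527021086 g 0.0
[314 268  16   8  66] [320.4091 271.4394] [0.5045 0.1473 0.1378]
[ 382  269   45   36 1436] [403.7604 286.4791] [0.5461 0.1406 0.133 ]
[312 411   7  13  46] [314.2826 416.2174] [ 0.5128 -0.0388  0.0154]
```

{"name": "arm_command", "arguments": {
  "targets": [0,-0.08,0.5,0,0,0,0,-0.08,0.5,0,0,0,0,-0.12,0.48,0,0,0,0,-0.12,0.48,0,0,0,0,0,0.5,0,0,0,0,0,0.5,0,0,0,0,0.08,0.5,0,0,0,0,0.08,0.5,0,0,0,0,0,0,0,0,0]
}}

```text
t: 30.1
tool_pos: [0.5039, 0.1355, 0.1233]
ee_rot: [[-0.068, 0.998, 0.001], [0.998, 0.068, 0.0], [0.0, 0.001, -1.0]]
ft_force: [-0.9, 0.5, -0.1]
grip_width: 0.0002
grasp_force: 0.0
```

{"name": "arm_command", "arguments": {
  "targets": [0,0.17,0.46,0,0,0,0,0.18,0.46,0,0,0,0,0.25,0.4,0,0,0,0,0.28,0.4,0,0,0,0,0.25,0.2,0,0,0,0,0,0,0,0,0]
}}

```text
t: 30.7
tool_pos: [0.5157, 0.1364, 0.1045]
ee_rot: [[-0.068, 0.998, 0.002], [0.998, 0.068, 0.0], [0.0, 0.002, -1.0]]
ft_force: [0.1, 0.1, -0.3]
grip_width: 0.0003
grasp_force: 0.0
```

Run:
```python
from h import *
st();reds()
```

```text
30.7 pos [0.5157 0.1364 0.1045] yaw 93.8955953665636 z [ 0.0018  0.0005 -1.    ] F [ 0.1248  0.0831 -0.2625] M [-0.0141 -0.1173 -0.0078] w 0.0003477080156185397 g 0.0
[299 268  15   5  45] [306.2222 270.5778] [0.5091 0.1481 0.0798]
```

{"name": "arm_command", "arguments": {
  "targets": [0,-0.15,0.1,0,0,0,0,-0.1,0.15,0,0,0,0,0,0.2,0,0,0,0,0,0.15,0,0,0,0,0,0,0,0,0]
}}

```text
t: 31.25
tool_pos: [0.516, 0.1365, 0.1]
ee_rot: [[-0.068, 0.998, 0.008], [0.998, 0.068, 0.001], [0.001, 0.008, -1.0]]
ft_force: [4.5, -1.1, 5.5]
grip_width: 0.0005
grasp_force: 3.2
```

{"name": "arm_command", "arguments": {
  "targets": [0,0,0.08,0,0,0,0,0,0.06,0,0,0,0,0,0,0,0,0]
}}

```text
t: 31.55
tool_pos: [0.5168, 0.1365, 0.099]
ee_rot: [[-0.068, 0.998, 0.01], [0.998, 0.068, 0.001], [0.001, 0.01, -1.0]]
ft_force: [5.9, -0.1, 6.5]
grip_width: 0.0006
grasp_force: 4.0
```

Run:
```python
from h import *
st();reds(n0=10)
```

```text
31.55 pos [0.5168 0.1365 0.099 ] yaw 93.89776012329507 z [ 0.0097  0.0013 -1.    ] F [ 5.864  -0.0602  6.4538] M [ 0.0099 -1.2669 -0.0157] w 0.000560689681433883 g 3.9554858207702637
[304 269  16   7  53] [313.283  271.7736] [0.5137 0.148  0.0746]
```

{"name": "arm_command", "arguments": {
  "targets": [0,0.2,0.06,0,0,0,0,0.05,0.07,0,0,0,0,0,0,0,0,0]
}}

```text
t: 31.9
tool_pos: [0.5186, 0.1366, 0.0974]
ee_rot: [[-0.068, 0.998, 0.008], [0.998, 0.068, 0.001], [0.001, 0.008, -1.0]]
ft_force: [5.8, 0.1, 6.4]
grip_width: 0.0005
grasp_force: 3.5
```

{"name": "arm_command", "arguments": {
  "targets": [0,0,0.08,0,0,0,0,0,0.05,0,0,0,0,0,0,0,0,0]
}}

```text
t: 32.2
tool_pos: [0.5194, 0.1367, 0.0966]
ee_rot: [[-0.068, 0.998, 0.01], [0.998, 0.068, 0.001], [0.001, 0.01, -1.0]]
ft_force: [6.3, -0.1, 9.1]
grip_width: 0.0005
grasp_force: 4.2
```

Near the stop. Release straight up and look.

{"name": "arm_command", "arguments": {
  "targets": [0,0,-0.4,0,0,0,0,-0.2,-0.8,0,0,0,0,-0.3,-1.5,0,0,0,0,-0.4,-2,0,0,0,0,-0.5,-2,0,0,0,0,-1,-2,0,0,0,0,-1,-2,0,0,0,0,-2,-2,0,0,0,0,-2,0,0,0,0,-2,0,0,0,0,0,-3,0,0,0,0,0,-3,0,0,0,0,0,0,0,0,0,0,0,0]
}}

```text
validation failed for argument at $.ta...
```

Run:
```python
from h import *
st();im,D=reds(n0=20);print();s,DS=reds('scene',8);print();t,DT=reds('top',4)
a=cv2.resize(im[150:390,200:560],(600,400),interpolation=cv2.INTER_CUBIC)
save('w9',a)
```

```text
32.2 pos [0.5194 0.1367 0.0966] yaw 93.89900353694945 z [ 0.01    0.0013 -0.9999] F [ 6.3175 -0.0953  9.0873] M [-0.0318 -1.192   0.0266] w 0.0005426857380807926 g 4.249071925878525
[305 269  16   7  55] [313.8727 271.9273] [0.5166 0.1482 0.0723]

[11 69  9 13 34] [15.5882 74.2353] [ 0.1148 -0.7097  0.1918]
[30 97 12 24 67] [ 35.3134 109.9851] [ 0.1122 -0.7108  0.071 ]
[ 10 173  13  22  33] [ 14.6061 181.9394] [ 0.351  -0.707   0.0845]
[312 237   4   7  12] [313.5833 239.75  ] [ 0.5142 -0.0408  0.0161]

[632 329   8   4  17] [635.4118 330.4118] [ 0.3508 -0.7076  0.0582]
[632 437   8   7  20] [636.05 439.95] [ 0.1127 -0.7075  0.0605]
```

View pics/w9.png

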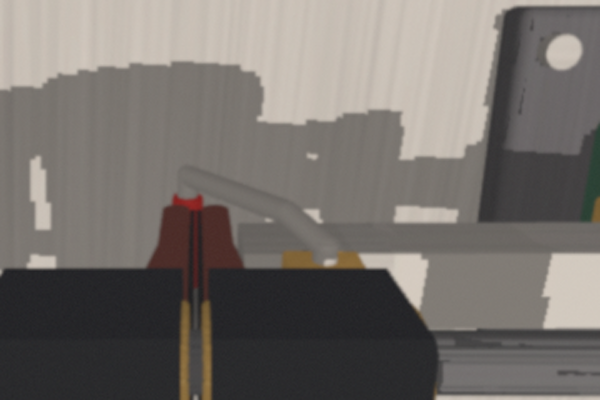

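The move was refused (wrong row length). The picture shows the wire sloping down past the bar's free end to the sleeve at (188,203) under the fingertips. Retreat now with proper rows.

{"name": "arm_command", "arguments": {
  "targets": [0,0,-0.4,0,0,0,0,-0.2,-0.8,0,0,0,0,-0.3,-1.5,0,0,0,0,-0.4,-2,0,0,0,0,-0.5,-2,0,0,0,0,-1,-2,0,0,0,0,-1,-2,0,0,0,-1,-1,-2,0,0,0,-3,0,0,0,0,0,-3,0,0,0,0,0,-2,0,0,0,0,0,0,0,0,0,0,0,0,0,0,0,0,0]
}}

```text
t: 33.65
tool_pos: [0.476, 0.0437, 0.2214]
ee_rot: [[-0.067, 0.998, -0.0], [0.998, 0.067, 0.001], [0.001, -0.0, -1.0]]
ft_force: [0.3, 0.5, -0.4]
grip_width: 0.0004
grasp_force: 0.0
```

Run:
```python
from h import *
st();im,D=reds(n0=20);save('w10',im)
for q in ('ring_end','pin_grip'):
  for r in pinpoint('wrist',q)[:4]:
    print(q,round(r['p'],2),r['uv'],world('wrist',r['uv'],dat(D,r['uv'],1)))
```

```text
33.65 pos [0.476  0.0437 0.2214] yaw 93.82259414951044 z [-0.0004  0.0011 -1.    ] F [ 0.3384  0.4901 -0.3752] M [-0.0356 -0.0966 -0.0359] w 0.0003750544022811058 g 0.0
[374  99  11  37 330] [378.9697 117.1727] [0.5154 0.1356 0.0731]
[426  99  42  25 578] [446.6384 112.2215] [0.5453 0.1364 0.1332]
[314 266  11  10  70] [318.3286 270.0429] [ 0.48   -0.0084  0.0149]
[345 298   7   9  33] [347.4848 301.8788] [ 0.5118 -0.0398  0.017 ]
ring_end 0.77 [379.8, 117.1] [0.5163 0.1363 0.0738]
ring_end 0.74 [153.9, 316.9] [ 0.3206 -0.0633  0.0282]
ring_end 0.64 [478.9, 335.9] [ 0.6517 -0.0671  0.0187]
ring_end 0.61 [344.4, 305.1] [ 0.509  -0.0399  0.0237]
pin_grip 0.95 [170.4, 265.9] [ 0.3365 -0.0107  0.0221]
pin_grip 0.72 [441.5, 339.9] [0.4976 0.0795 0.2964]
pin_grip 0.69 [321.7, 273.4] [ 0.4844 -0.0099  0.0181]
pin_grip 0.59 [449.1, 110.8] [0.5467 0.138  0.1345]
```

The sleeve centre is about 36 mm below the hinge and 33 mm past it, so the ring is at roughly 3.97 rad. The grip top is at 0.133 m, so the pin is fully home, and the hand is clear.

```bash
python3 -c "
from rig import robot
print(robot.hand_in())"
```

```text
the job is handed in; nothing more can be done
None
```

I handed the job in at about 34 s: by the wrist camera the linchpin is fully home in the bar's cross hole and its ring is swung over past the free end to about 3.97 rad. The hand is clear and the judge's result was not shown.

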